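# Seat and lock the dispenser wheel

## Task

The plywood wheel of the pupils' game-piece dispenser is perched on its keyed spindle with a sanding block left on top. Lay the sanding block flat in the low plywood tray, then press the wheel down while turning it until it drops fully home on its keys, and last swing the wooden keeper in over the wheel's rim until it points at the spindle. Don't knock away or over the loose game pieces, jar, bottle and mug that stand about.

Things in the scene. Friction and masses are not known exactly. Their poses are not given: they have to be found in the camera images.
- stand: Fixed plywood stand, base 210 mm (x) by 290 mm (y), 18 mm thick; origin at the centre of its underside, on the spindle's axis, z up. Its four keys let the wheel fit in two positions half a turn apart: the wheel's two cups in line with the stand's x axis (the SHORT direction of the base), within about 3 degrees.
- spindle_top (a point): Top of the upright spindle, 24 mm across, 56 mm above the stand's underside. Below the wheel: a flange (top at 26 mm), four 12 mm square keys (tops at 38 mm, two at x = +-28 mm, two at y = +-42 mm of the stand), and round them a stiff rubber ring that holds the wheel up; it gives way only when the wheel is pressed with 7 N or more (20 N is ample) and stays down.
- wheel: Loose plywood wheel, 180 mm across, 0.3 kg, perched level on the spindle, turned 26 to 154 degrees anticlockwise of the stand's x axis. Origin at the centre of its underside, z up, x along the line through its two cups. Disc top 20 mm above the origin; centre boss 35 mm across, 12 mm high. Origin above the stand's: 38.5 mm perched, 26 mm fully home (a 12 mm drop).
- cup_a (a point): Centre of the floor of the wheel's cup at its x = +46 mm, 20 mm above the wheel's underside. An open round cup on the disc, 48 mm across inside, 56 outside, walls 14 mm high. Fingertips lowered into one or both cups can press on the floor and drive the wheel round by the walls.
- cup_b (a point): The same for the equal cup at the wheel's x = -46 mm.
- block_mid (a point): Centre of the loose wooden sanding block with cork sole, 130 mm (x) by 50 mm (y) by 38 mm (z), 0.16 kg. It starts flat on the rims of the wheel's two cups, roughly along the line of the cups; z up.
- tray_in (a point): Centre of the inner floor (5 to 6 mm above the table) of the fixed, low, open plywood tray, outside 200 mm (x) by 140 mm (y) by 35 mm high, walls 6 mm; left or right of the stand. On the other side stands a taller grey divided caddy (180 x 130 x 70 mm) with sticks in it up to 115 mm high.
- keeper (a joint): Angle of the wooden keeper (turn-button) about its upright pivot, rad: 0 = shut against a stop, arm pointing at the spindle over the rim; grows anticlockwise from above as it swings out towards the stand's +x, to 2.3. Starts 1.25 to 1.9; stays where left (about 2 N at the peg moves it). It cannot pass over the rim unless the wheel is home.
- keeper_pivot (a point): Top of the keeper's arm at its pivot, 59.5 mm above the table, 117 mm from the spindle on the stand's +y side. The arm is 22 mm wide, 10 mm thick (underside 49.5 mm above the table) and reaches 62 mm from the pivot.
- keeper_peg (a point): Middle of the upright wooden peg on the keeper's arm, for pushing: 16 mm across, 45 mm high (from 59.5 to 104.5 mm above the table), 45 mm from the pivot.
- pieces_a: stack of three plywood draughts, 42 mm across, 36 mm high, loose on one corner of the stand's base (bystander; origin at the centre of its underside).
- piece_b: single large plywood draught, 60 mm across, 14 mm thick, loose on a corner of the stand's base (bystander; origin at the centre of its underside).
- glue_pot: small closed jar, 40 mm across, 60 mm high, on a corner of the stand's base (bystander; origin at the centre of its underside).
- glue_bottle: white bottle, 60 mm across, 130 mm high, beyond and beside the stand (bystander; origin at the centre of its underside).
- mug: white mug, 80 mm across, 90 mm high, beyond and beside the stand (bystander; origin at the centre of its underside).
Things that resemble listed ones, but are neither listed nor needed, are in the scene too. Leave any green or white look-alike of the part that bears block_mid alone.

How it is judged (in metres and radians):
On the way, in this order (a step that is already met when the one before it is completed fails the run):
1. the sanding block lies flat in the tray, let go (x of block_mid in the frame of tray_in between -0.07 and 0.07 m and y of block_mid in the frame of tray_in between -0.05 and 0.05 m and z of block_mid in the frame of tray_in below 0.028 m and angle between block_mid's own z axis and vertical below 0.15 rad and contact force between the fingers and block below 0.1 N and linear speed of block below 0.03 m/s), for 0.2 s.
2. the wheel has dropped fully home on its keys (z of wheel in the frame of stand below 0.0285 m and horizontal distance between wheel and stand below 0.004 m and angle between the x axis of wheel and the x axis of stand, either way round below 0.15 rad and angle between the z axis of wheel and the z axis of stand, either way round below 0.05 rad), for 0.2 s.
3. the keeper is swung in over the rim (all of step 2 and value of joint keeper below 0.25 rad), for 0.2 s.
At the end, for the whole second after the job is handed in: Block flat (0.15 rad) and still in the tray; wheel home: underside within 2.5 mm of the flange, centred within 4 mm, cups in line with the stand's x axis, level; keeper under 0.25 rad from shut; all released and at rest (all of step 1 and all of step 3 and linear speed of wheel below 0.02 m/s); the robot touches nothing.
It fails at once if a bystander is knocked more than 40 mm from its place (distance of any of pieces_a, piece_b, glue_pot, glue_bottle, mug from where it was at the start of the episode above 0.04 m).
It fails at once if a bystander is knocked over (angle between any of pieces_a, piece_b, glue_pot, glue_bottle, mug's own z axis and vertical above 0.6 rad).
It also fails if it takes over 72 s, if anything falls off the work surface, if the arm or the gripper's body presses on something with over 40 N, if the wrist force passes 120 N, or if a joint passes its speed limit or range.

## Robot

A 6-joint arm with a two-finger parallel gripper is mounted at the origin on the work surface. World frame = base frame: x ahead of the robot, y to its left, z up, the work surface at z = 0. Lengths are in mm, angles in rad, forces in N, time in s.
With the tool pointing down it reaches from about 350 to 775 mm from the base axis. Payload 7.3 kg.
Tool frame: the origin (TCP) lies at the centre of the arm's flange, where the gripper is bolted on; the fingertips stand 178 mm ahead of it and the grasp point (between the pads) lies 159 mm ahead of it; z points along the fingers, y is the direction in which the jaws open and shut (so a half turn about z gives the same grasp; the last joint's range is limited). The gripper opens to 92 mm and grips with 3 to 60 N. Pads are 19 mm wide; open, the fingers measure 130 mm over their backs; the gripper's body (75 mm by 190 mm) begins 47 mm behind the grasp point.
Start: joints at [-1.281, 0.342, 1.524, -0, 1.275, -0.146], TCP at [221.64, -475.924, 404.741] pointing down, gripper open.
Joint ranges: [-2.53, 2.53], [-0.77, 2.02], [0.04, 2.7], [-1, 4.14], [0.28, 2.66], [-3.11, 3.11]. Speed limits (rad/s): [2.57, 2.57, 3.14, 3.14, 3.14, 3.14].

## Interface

Orientations are given as [roll, pitch, yaw] about the fixed x, y, z axes, in that order (R = Rz(yaw) Ry(pitch) Rx(roll)).
In Python, from plant import status, viewer, ticket gives the robot as it stands.
- The arm moves only by the tool play_rows, never from a script. Its argument "commands" is a list of rows, each an object with "offset": the shift along the tool's x, y, z in m, a list of three; "twist": the turn about the tool's z in degrees. A call has 1 to 5 rows; each row shifts and turns the commanded pose from where the row before left it, along the tool's axes as they then stand; what a row does not reach is not made up. A row lasts 1/10 s, in which the tool goes at most 50 mm and 8.59 degrees, less where a joint would pass 70% of its speed; a pose out of reach is approached as far as the arm can. A call with a gripper value outside its range is refused whole. "jaw" is the closure in counts, from 0 (fully open) to 255 (shut), set as the call begins (left out, the last holds). The fingers move at their own pace and stop on an object; the grip force is fixed at half the most. Time passes only in rows, so rows that do not move let the fingers close. It gives the time, the measured TCP pose, the force and the opening at its end, in the units of the state.
- status.get_obs(): the state, without advancing time (a new reading comes with each control period).
- viewer.capture(name): name is "scene" or "top" or "wrist"; returns the picture (420x560x3 uint8, red, green, blue); there is no depth.
- viewer.camera_params(name): a dict with "fov_y" (degrees; the focal length in pixels is half the picture's height over the tangent of half this angle, whatever the lens; pixels are square), "cx", "cy" (the principal point, pixels), "rvec" (rotation vector, rad) and "tvec" (3), from world to camera coordinates, as OpenCV has them; the wrist camera has in their place "T_tool_cam" (4x4, takes a point from camera to tool coordinates, whose origin is the TCP and whose axes are the flange's). Camera axes: x right, y down, z forward; pixel columns grow to the right and rows downward; lengths in mm; the calibration is good to about 2 mm. The wrist camera is an equidistant fisheye: a pixel r from the principal point sees the ray r / f radians off the axis. A picture is of the moment at which its call begins: read the wrist's pose just before it. camera_params takes no time and is no camera call.
- ticket.close_job(): hands the job in, once; it reports no verdict.
The state is a dict: "time": time; "joint_positions": joint angles; "dq": joint speeds; "tau": joint torques, N m; "tool_pos": TCP position; "tcp_rot": TCP orientation; "contact_force": force on the tool from outside, world axes, zero at the start; "moment": the same for the moment, N m; "grip_width": finger opening in mm.
Only numpy, scipy, OpenCV 4.12 (cv2) and the standard library are available. Lean on these libraries where they do the work, as an engineer would, in place of code of your own. Each camera call takes 0.05 s, during which the arm holds its last target.

## Working session

There is one attempt and no reset: what is moved stays moved. The work goes in short steps, Python scripts to look and compute and a tool call to move; the robot and the scene stay as the last step left them, time stands still between calls to the robot, and variables do not carry over. Pictures are saved under pics/ and viewed, and the job is handed in when it is done.

Besides the shell and the picture viewer there is one more tool, called as name(argument=value, ...), one argument or row to a line, values as JSON. play_rows: Moves the arm, as the interface text tells. Its arguments: {"type":"object","properties":{"commands":{"type":"array"},"jaw":{"type":"number"}},"required":["commands"]}

```bash
ls; mkdir -p pics
cat > h.py <<'E'
import numpy as np, cv2
from plant import status, viewer, ticket
def snap(n,f):
    im=viewer.capture(n); cv2.imwrite('pics/'+f,cv2.cvtColor(im,cv2.COLOR_RGB2BGR)); return im
E
python3 - <<'E'
from h import *
o=status.get_obs(); print(o)
for n in ("scene","top","wrist"): print(n,viewer.camera_params(n))
snap("scene","s0.png"); snap("top","t0.png")
E
```

```text
pics
{'time': 0.0, 'joint_positions': array([-1.28100604e+00,  3.42696841e-01,  1.52502307e+00, -2.71212198e-05,
        1.27537693e+00, -1.45985974e-01]), 'dq': array([-8.74452757e-05, -6.61520870e-04, -4.50100711e-04, -1.50893886e-04,
       -2.62217063e-05,  1.85590903e-03]), 'tau': array([ 1.61510903e-03, -4.31240737e+01, -2.44217867e+01,  7.18661863e-02,
        5.58653427e-02, -1.05754079e-04]), 'tool_pos': array([ 221.59327112, -475.78902761,  404.05607593]), 'tcp_rot': array([-3.14010069e+00, -1.93152616e-04,  4.35784029e-01]), 'contact_force': array([-0.42308048, -0.15952612,  0.17679927]), 'moment': array([0.03987004, 0.03057801, 0.01934075]), 'grip_width': 91.93675840279157}
scene {'fov_y': 44.54751600250894, 'cx': 279.06226385304444, 'cy': 212.60419472345708, 'rvec': array([ 2.1735386 ,  0.52321678, -0.25013933]), 'tvec': array([-554.14756698,  -90.23089544, 1494.50560612])}
top {'fov_y': 51.845781203349446, 'cx': 277.25080568446936, 'cy': 216.38770756997394, 'rvec': array([ 2.14338851, -2.12847998,  0.18961069]), 'tvec': array([-8.05986012e-01,  6.18246489e+02,  1.18676565e+03])}
wrist {'fov_y': 65.70646984690485, 'cx': 279.93904255565286, 'cy': 207.98246982648234, 'T_tool_cam': array([[ 1.84891219e-04, -9.54890344e-01, -2.96958579e-01,
         8.09503962e+01],
       [ 9.99999247e-01, -1.83628165e-04,  1.21308448e-03,
        -2.61817607e-01],
       [-1.21289261e-03, -2.96958579e-01,  9.54889591e-01,
         1.96035315e+01],
       [ 0.00000000e+00,  0.00000000e+00,  0.00000000e+00,
         1.00000000e+00]])}
```

View pics/s0.png

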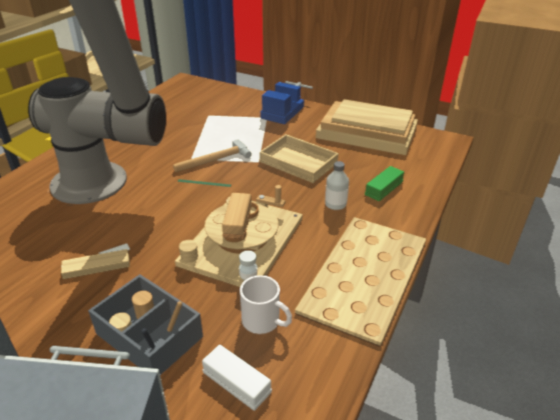

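View pics/t0.png

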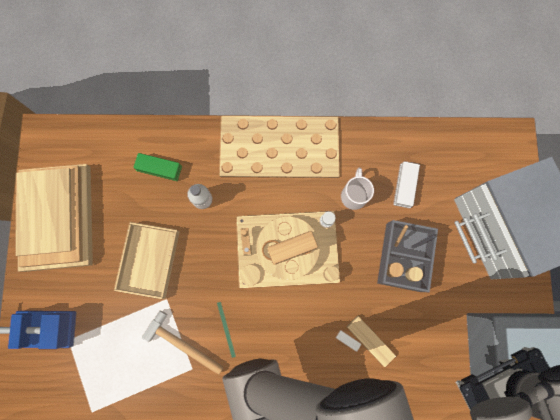

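Run:
```python
import cv2
t=cv2.imread('pics/t0.png'); cv2.imwrite('pics/t0c.png',cv2.resize(t[200:300,225:355],None,fx=6,fy=6,interpolation=cv2.INTER_CUBIC))
s=cv2.imread('pics/s0.png'); cv2.imwrite('pics/s0c.png',cv2.resize(s[165:295,165:345],None,fx=4.4,fy=4.4,interpolation=cv2.INTER_CUBIC))
```

```text
(no output)
```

View pics/t0c.png

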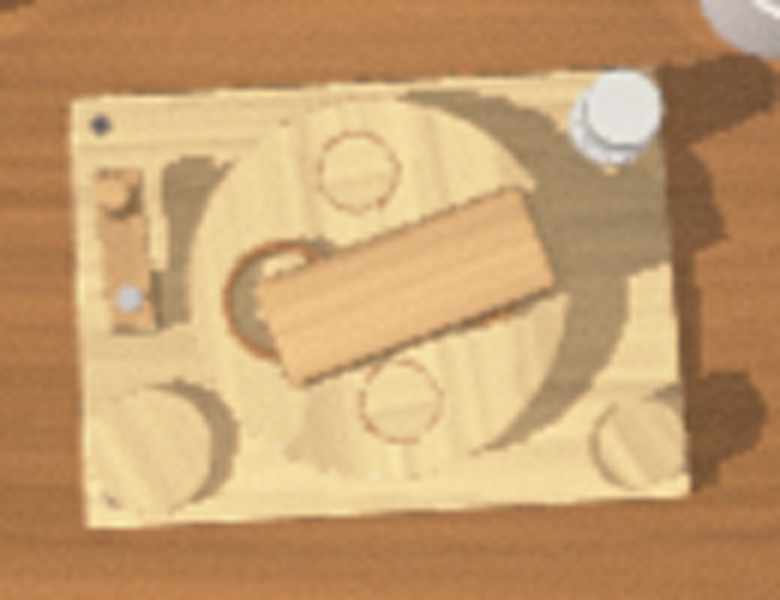

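View pics/s0c.png

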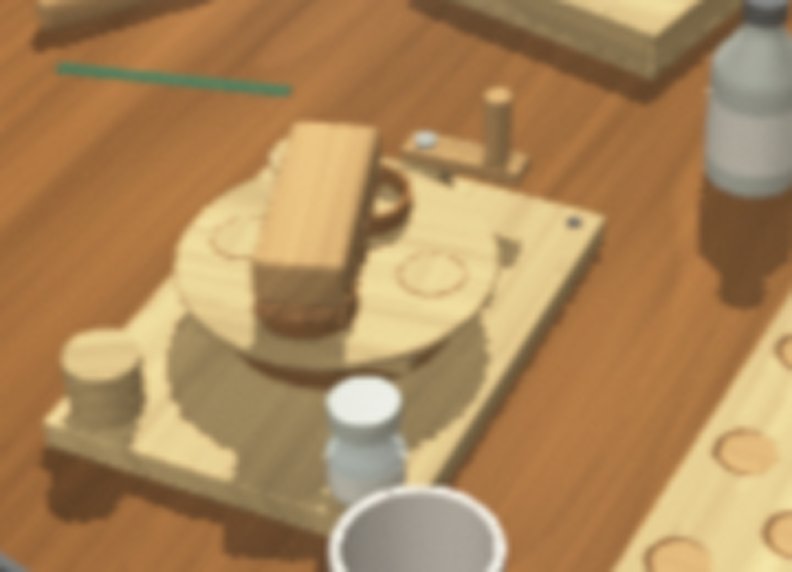

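```bash
cat >> h.py <<'E'
def ray(n,px,obs=None):
    c=viewer.camera_params(n); f=210/np.tan(np.radians(c['fov_y']/2))
    px=np.atleast_2d(np.array(px,float)); d=(px-[c['cx'],c['cy']])/f
    if n=='wrist':
        from scipy.spatial.transform import Rotation as Ro
        r=np.hypot(d[:,0],d[:,1])+1e-12
        v=np.c_[d*(np.sin(r)/r)[:,None],np.cos(r)]
        T=c['T_tool_cam']; R=Ro.from_euler('xyz',obs['tcp_rot']).as_matrix()
        return R@T[:3,3]+obs['tool_pos'], v@T[:3,:3].T@R.T
    R=cv2.Rodrigues(c['rvec'])[0]
    return -R.T@c['tvec'], np.c_[d,np.ones(len(d))]@R
def onz(n,px,z,obs=None):
    o,v=ray(n,px,obs); return o+v*((z-o[2])/v[:,2])[:,None]
def proj(n,P,obs=None):
    c=viewer.camera_params(n); f=210/np.tan(np.radians(c['fov_y']/2)); P=np.atleast_2d(np.array(P,float))
    if n=='wrist':
        from scipy.spatial.transform import Rotation as Ro
        T=c['T_tool_cam']; R=Ro.from_euler('xyz',obs['tcp_rot']).as_matrix()
        q=((P-obs['tool_pos'])@R-T[:3,3])@T[:3,:3]
        h=np.hypot(q[:,0],q[:,1])+1e-12; a=np.arctan2(h,q[:,2])
        return q[:,:2]/h[:,None]*a[:,None]*f+[c['cx'],c['cy']]
    R=cv2.Rodrigues(c['rvec'])[0]; q=P@R.T+c['tvec']
    return q[:,:2]/q[:,2:]*f+[c['cx'],c['cy']]
E
python3 - <<'E'
from h import *
np.set_printoptions(precision=1,suppress=True)
C=lambda p:np.array(p)/6.+[225,200]-0.4
s=onz('top',C([(72,100),(653,68),(690,493),(88,527)]),18); print('stand',s,s.mean(0))
print(np.linalg.norm(np.roll(s,-1,0)-s,axis=1))
print('pivot',onz('top',C([(128,298)]),59.5),'peg',onz('top',C([(115,190)]),104.5))
b=onz('top',C([(258,285),(525,187),(553,282),(303,385)]),110.5);print('block',b.mean(0),np.linalg.norm(np.roll(b,-1,0)-b,axis=1),np.degrees(np.arctan2(*(b[1]-b[0])[1::-1])))
# tray
t=onz('top',[(124,222),(180,227),(163,299),(116,291)],35);print('tray',t,t.mean(0),np.linalg.norm(np.roll(t,-1,0)-t,axis=1))
t=cv2.imread('pics/t0.png'); cv2.imwrite('pics/t0d.png',cv2.resize(t[205:315,95:245],None,fx=5,fy=5,interpolation=cv2.INTER_CUBIC))
E
```

```text
stand [[ 623.6  123.1   18. ]
 [ 641.8 -162.9   18. ]
 [ 434.6 -177.4   18. ]
 [ 416.7  110.9   18. ]] [529.2 -26.6  18. ]
[286.6 207.7 288.8 207.3]
pivot [[522.5  91.1  59.5]] peg [[567.4  95.  104.5]]
block [524.7 -39.1 110.5] [128.8  44.8 121.7  49.2] -69.37124939545717
tray [[601.4 447.   35. ]
 [588.  284.5  35. ]
 [383.1 323.2  35. ]
 [404.4 456.5  35. ]] [494.2 377.8  35. ] [163.1 208.5 135.  197.2]
```

View pics/t0d.png

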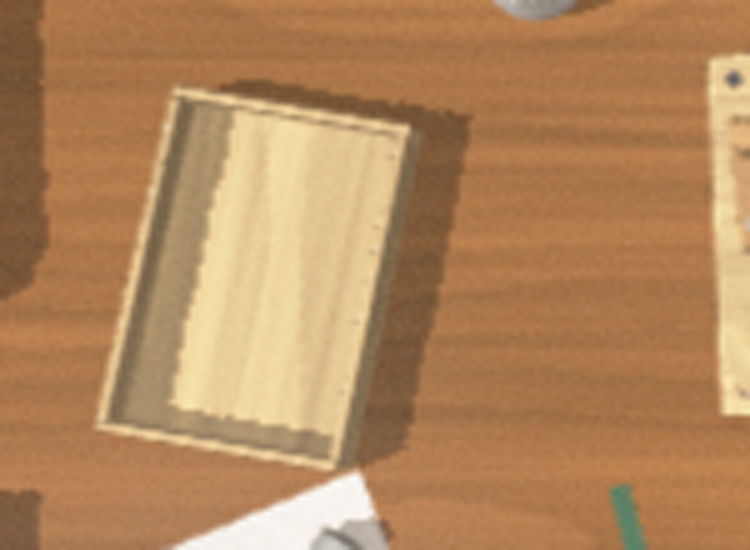

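```bash
cat >> h.py <<'E'
def to_tool(dxyz,obs):
    from scipy.spatial.transform import Rotation as Ro
    return Ro.from_euler('xyz',obs['tcp_rot']).as_matrix().T@np.array(dxyz,float)
E
python3 - <<'E'
from h import *
np.set_printoptions(precision=1,suppress=True)
t=onz('top',np.array([(175,88),(413,127),(342,468),(100,428)])/5.+[95,205]-.4,35);print('tray',t,t.mean(0),np.linalg.norm(np.roll(t,-1,0)-t,axis=1),[np.degrees(np.arctan2(*(t[i]-t[j])[1::-1])) for i,j in((0,3),(1,2),(0,1),(3,2))])
print('bottle',onz('top',[(200,205)],0),'mug',onz('top',[(357,195)],60))
o=status.get_obs(); print(to_tool([525-221.6,-39+475.9,0],o)/11)
E
```

```text
tray [[600.9 430.8  35. ]
 [579.1 292.2  35. ]
 [385.3 323.3  35. ]
 [406.6 460.6  35. ]] [493.  376.7  35. ] [140.3 196.3 138.9 196.6] [np.float64(-8.710461208201222), np.float64(-9.110187573996535), np.float64(81.07560698927966), np.float64(81.17616466203087)]
bottle [[660.2 235.3   0. ]] mug [[ 681.2 -225.7   60. ]]
[ 41.8 -24.4   0. ]
```

play_rows(
  commands=[
    {"offset": [0.042, -0.0245, 0], "twist": 0},
    {"offset": [0.042, -0.0245, 0], "twist": 0},
    {"offset": [0.042, -0.0245, 0], "twist": 0},
    {"offset": [0.042, -0.0245, 0], "twist": 0},
    {"offset": [0.042, -0.0245, 0], "twist": 0},
  ],
  jaw=0,
)

```text
time: 0.6
tool_pos: [360.9, -274.5, 404.5]
tcp_rot: [-3.141, 0.0, 0.435]
contact_force: [1.8, 0.6, -0.0]
grip_width: 92.0
```

play_rows(
  commands=[
    {"offset": [0.042, -0.0245, 0], "twist": 0},
    {"offset": [0.042, -0.0245, 0], "twist": 0},
    {"offset": [0.042, -0.0245, 0], "twist": 0},
    {"offset": [0.042, -0.0245, 0], "twist": 0},
    {"offset": [0.042, -0.0245, 0], "twist": 0},
  ],
)

```text
time: 1.1
tool_pos: [499.7, -74.6, 404.5]
tcp_rot: [-3.142, 0.0, 0.436]
contact_force: [-0.2, -0.3, 0.2]
grip_width: 91.9
```

play_rows(
  commands=[
    {"offset": [0.042, -0.0245, 0], "twist": 0},
    {"offset": [0, 0, 0], "twist": -8.5},
    {"offset": [0, 0, 0], "twist": -8.5},
    {"offset": [0, 0, 0], "twist": -8.5},
    {"offset": [0, 0, 0], "twist": -8.5},
  ],
)

```text
time: 1.6
tool_pos: [526.7, -36.3, 404.2]
tcp_rot: [-3.141, 0.0, 1.036]
contact_force: [-0.7, -0.3, -0.4]
grip_width: 91.9
```

play_rows(
  commands=[
    {"offset": [0, 0, 0], "twist": -8.5},
    {"offset": [0, 0, 0], "twist": -8.5},
    {"offset": [0, 0, 0], "twist": -8.5},
    {"offset": [0, 0, 0], "twist": -8.5},
    {"offset": [0, 0, 0], "twist": -8.5},
  ],
)

```text
time: 2.1
tool_pos: [526.6, -36.6, 404.3]
tcp_rot: [-3.141, -0.0, 1.777]
contact_force: [-0.0, 0.3, 0.7]
grip_width: 91.6
```

play_rows(
  commands=[
    {"offset": [0, 0, 0], "twist": -8.5},
    {"offset": [0, 0, 0], "twist": 0},
    {"offset": [0, 0, 0], "twist": 0},
  ],
)

```text
time: 2.4
tool_pos: [526.7, -36.6, 404.5]
tcp_rot: [-3.141, -0.0, 1.915]
contact_force: [-0.1, 0.7, 0.9]
grip_width: 92.0
```

Run:
```python
from h import *
import pickle
o=status.get_obs(); pickle.dump(o,open('w1.pkl','wb')); print(o['time'],o['tool_pos'],np.degrees(o['tcp_rot']),o['joint_positions'])
im=snap('wrist','w1.png'); t=cv2.imread('pics/w1.png'); cv2.imwrite('pics/w1b.png',cv2.resize(t,None,fx=1.4,fy=1.4,interpolation=cv2.INTER_CUBIC))
```

```text
2.4 [526.66785947 -36.56353607 404.46203126] [-1.79973756e+02 -1.31242433e-02  1.09736293e+02] [-2.14524571e-01  3.47747396e-01  1.51633687e+00 -5.08791909e-05
  1.27801818e+00 -5.58973217e-01]
```

View pics/w1b.png

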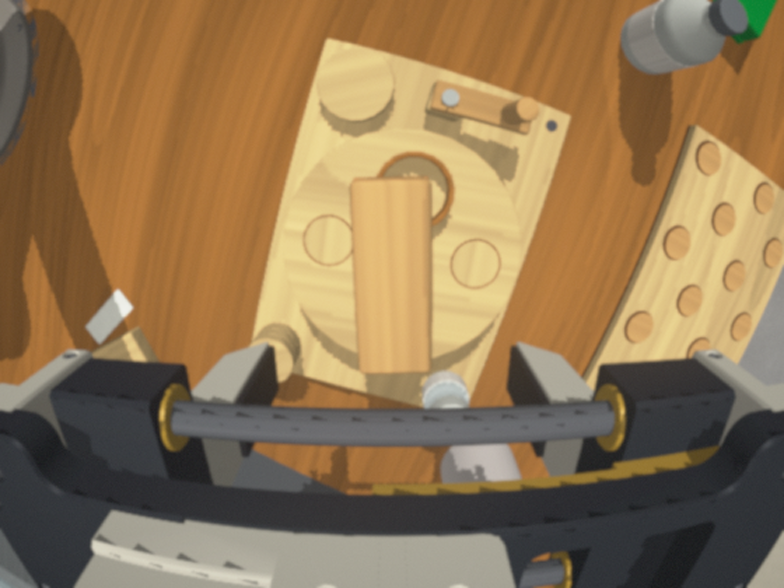

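Run:
```python
from h import *
import pickle
np.set_printoptions(precision=1,suppress=True)
o=pickle.load(open('w1.pkl','rb'))
W=lambda p,z:onz('wrist',np.array(p)/1.4-.15,z,o)
b=W([(352,181),(431,179),(431,370),(360,373)],110.5);print('block',b,b.mean(0),np.linalg.norm(np.roll(b,-1,0)-b,axis=1),np.degrees(np.arctan2(*(b[1]-b[2])[1::-1])),np.degrees(np.arctan2(*(b[0]-b[3])[1::-1])))
b=W([(330,38),(571,117)],18);print('stand corners',b)
print('pivot',W([(451,98)],59.5),'pegtop',W([(528,107)],104.5))
print('cup rim pts',W([(375,178),(414,152),(455,187)],72.5))
print('discs',W([(328,240),(476,264)],58.5))
```

```text
block [[ 482.4   16.2  110.5]
 [ 526.6   33.3  110.5]
 [ 572.1  -84.5  110.5]
 [ 527.6 -102.9  110.5]] [527.2 -34.5 110.5] [ 47.3 126.3  48.1 127.3] 111.11326812087859 110.7700998354087
stand corners [[420.5 113.8  18. ]
 [626.8 124.7  18. ]]
pivot [[524.7  92.   59.5]] pegtop [[567.9  98.5 104.5]]
cup rim pts [[494.2  20.   72.5]
 [513.1  45.8  72.5]
 [547.8  33.1  72.5]]
discs [[476.4 -35.   58.5]
 [585.7 -14.9  58.5]]
```

play_rows(
  commands=[
    {"offset": [0.002, 0, 0.049], "twist": -1.2},
    {"offset": [0, 0, 0.05], "twist": 0},
    {"offset": [0, 0, 0.03], "twist": 0},
    {"offset": [0, 0, 0.02], "twist": 0},
    {"offset": [0, 0, 0], "twist": 0},
  ],
)

```text
time: 2.95
tool_pos: [525.1, -34.6, 253.0]
tcp_rot: [-3.136, -0.003, 1.938]
contact_force: [0.2, 0.3, 0.6]
grip_width: 91.5
```

play_rows(
  commands=[
    {"offset": [0, 0, 0], "twist": 0},
    {"offset": [0, 0, 0], "twist": 0},
    {"offset": [0, 0, 0], "twist": 0},
    {"offset": [0, 0, 0], "twist": 0},
    {"offset": [0, 0, 0], "twist": 0},
  ],
  jaw=255,
)

```text
time: 3.45
tool_pos: [526.1, -34.7, 256.4]
tcp_rot: [3.141, 0.001, 1.94]
contact_force: [0.7, 0.3, -0.2]
grip_width: 56.5
```

play_rows(
  commands=[
    {"offset": [0, 0, 0], "twist": 0},
    {"offset": [0, 0, 0], "twist": 0},
  ],
)

```text
time: 3.65
tool_pos: [526.1, -34.7, 256.1]
tcp_rot: [3.141, 0.0, 1.94]
contact_force: [-1.0, 0.3, 3.0]
grip_width: 49.8
```

play_rows(
  commands=[
    {"offset": [0, 0, 0], "twist": 0},
    {"offset": [0, 0, 0], "twist": 0},
    {"offset": [0, 0, -0.01], "twist": 0},
    {"offset": [0, 0, -0.03], "twist": 0},
    {"offset": [0, 0, -0.04], "twist": 0},
  ],
)

```text
time: 4.15
tool_pos: [525.4, -34.6, 335.1]
tcp_rot: [-3.137, -0.003, 1.94]
contact_force: [0.9, -0.2, -1.7]
grip_width: 49.6
```

play_rows(
  commands=[
    {"offset": [0, 0, -0.04], "twist": 0},
    {"offset": [0, 0, -0.02], "twist": 0},
    {"offset": [0, 0, 0], "twist": 0},
    {"offset": [0, 0, 0], "twist": 0},
  ],
)

```text
time: 4.55
tool_pos: [525.7, -34.6, 395.0]
tcp_rot: [-3.141, -0.0, 1.94]
contact_force: [-0.9, 0.9, -2.1]
grip_width: 49.8
```

Run:
```python
from h import *
import pickle
np.set_printoptions(precision=3,suppress=True)
o=status.get_obs(); print(o['time'],o['tool_pos'],np.degrees(o['tcp_rot']),o['grip_width'],o['contact_force'])
print(to_tool([493-o['tool_pos'][0],377-o['tool_pos'][1],0],o))
im=snap('wrist','w2.png');im=snap('top','t2.png'); t=cv2.imread('pics/w2.png'); cv2.imwrite('pics/w2b.png',cv2.resize(t,None,fx=1.4,fy=1.4,interpolation=cv2.INTER_CUBIC))
```

```text
4.55 [525.661 -34.617 395.018] [-179.954   -0.026  111.17 ] 49.83744569166652 [-0.859  0.903 -2.135]
[395.633 118.193   0.084]
```

View pics/w2b.png

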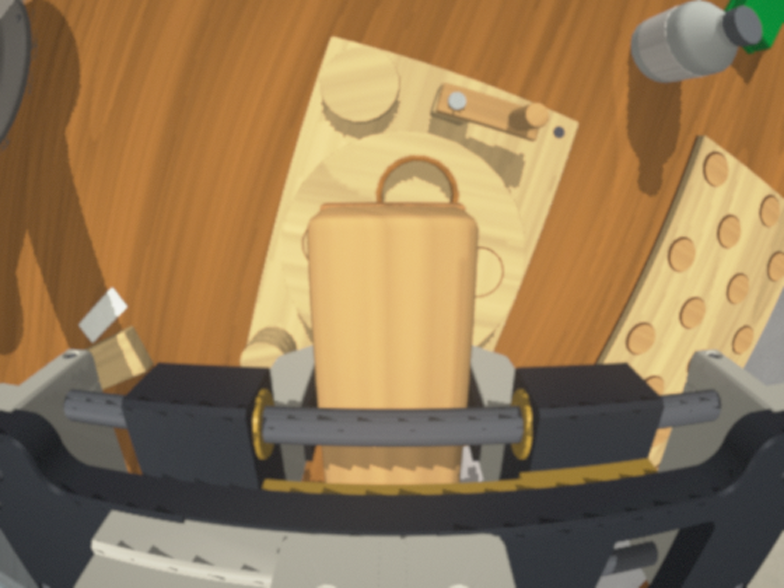

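play_rows(
  commands=[
    {"offset": [0.044, 0.013, 0], "twist": 0},
    {"offset": [0.044, 0.013, 0], "twist": 0},
    {"offset": [0.044, 0.013, 0], "twist": 0},
    {"offset": [0.044, 0.013, 0], "twist": 0},
    {"offset": [0.044, 0.013, 0], "twist": 0},
  ],
)

```text
time: 5.15
tool_pos: [506.6, 195.6, 393.8]
tcp_rot: [-3.138, -0.0, 1.94]
contact_force: [0.7, 0.1, -1.6]
grip_width: 50.0
```

play_rows(
  commands=[
    {"offset": [0.044, 0.013, 0], "twist": 0},
    {"offset": [0.044, 0.013, 0], "twist": 0},
    {"offset": [0.044, 0.013, 0], "twist": 0},
    {"offset": [0.044, 0.013, 0], "twist": 0},
    {"offset": [0, 0, 0], "twist": -6},
  ],
)

```text
time: 5.65
tool_pos: [490.5, 381.8, 392.8]
tcp_rot: [-3.138, -0.002, 2.051]
contact_force: [0.3, -0.6, -2.5]
grip_width: 50.1
```

play_rows(
  commands=[
    {"offset": [0, 0, 0], "twist": -7.5},
    {"offset": [0, 0, 0], "twist": -7.5},
    {"offset": [0, 0, 0], "twist": -7.5},
    {"offset": [0, 0, 0], "twist": -7.5},
    {"offset": [0, 0, 0], "twist": -7.5},
  ],
)

```text
time: 6.15
tool_pos: [492.1, 376.8, 393.3]
tcp_rot: [-3.138, -0.002, 2.705]
contact_force: [-0.1, -0.7, -1.3]
grip_width: 49.5
```

play_rows(
  commands=[
    {"offset": [0, 0, 0], "twist": -7.5},
    {"offset": [0, 0, 0], "twist": -7.5},
    {"offset": [0, 0, 0], "twist": -1.5},
    {"offset": [0, 0, 0], "twist": 0},
    {"offset": [0, 0, 0], "twist": 0},
  ],
)

```text
time: 6.65
tool_pos: [492.1, 376.8, 394.9]
tcp_rot: [-3.141, -0.001, 2.985]
contact_force: [0.8, -0.2, -1.0]
grip_width: 49.8
```

Run:
```python
from h import *
import pickle
np.set_printoptions(precision=3,suppress=True)
o=status.get_obs(); print(o['time'],o['tool_pos'],np.degrees(o['tcp_rot']),o['grip_width'],o['contact_force'])
pickle.dump(o,open('w3.pkl','wb'))
im=snap('wrist','w3.png');im=snap('top','t3.png'); t=cv2.imread('pics/w3.png'); cv2.imwrite('pics/w3b.png',cv2.resize(t,None,fx=1.4,fy=1.4,interpolation=cv2.INTER_CUBIC))
t=cv2.imread('pics/t2.png'); cv2.imwrite('pics/t2b.png',cv2.resize(t[190:310,210:370],None,fx=5,fy=5,interpolation=cv2.INTER_CUBIC))
t=cv2.imread('pics/t3.png'); cv2.imwrite('pics/t3b.png',cv2.resize(t[190:310,210:370],None,fx=5,fy=5,interpolation=cv2.INTER_CUBIC))
```

```text
6.65 [492.13  376.805 394.869] [-179.946   -0.058  171.022] 49.78186085947779 [ 0.777 -0.175 -0.965]
```

View pics/w3b.png

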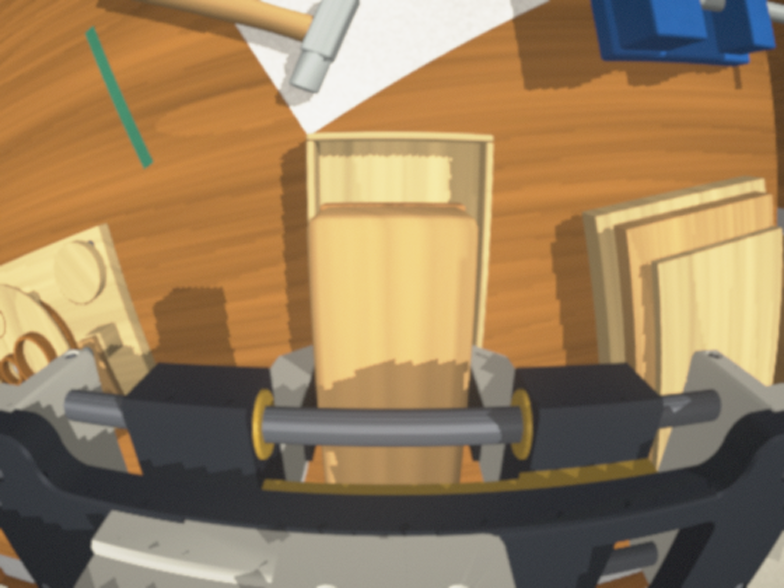

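View pics/t3b.png

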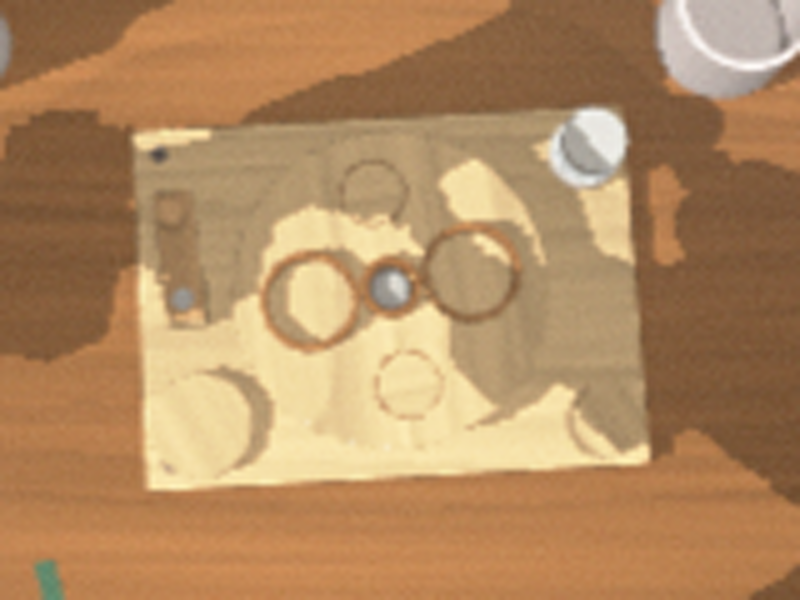

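play_rows(
  commands=[
    {"offset": [0, 0.004, 0.045], "twist": 0},
    {"offset": [0, 0, 0.05], "twist": 0},
    {"offset": [0, 0, 0.05], "twist": 0},
    {"offset": [0, 0, 0.03], "twist": 0},
    {"offset": [0, 0, 0.015], "twist": 0},
  ],
)

```text
time: 7.25
tool_pos: [491.9, 380.2, 202.3]
tcp_rot: [-3.138, -0.004, 2.986]
contact_force: [0.3, -0.1, -1.4]
grip_width: 49.5
```

play_rows(
  commands=[
    {"offset": [0, 0, 0.008], "twist": 0},
    {"offset": [0, 0, 0.004], "twist": 0},
    {"offset": [0, 0, 0.002], "twist": 0},
    {"offset": [0, 0, 0], "twist": 0},
    {"offset": [0, 0, 0], "twist": 0},
  ],
)

```text
time: 7.75
tool_pos: [493.0, 381.0, 192.9]
tcp_rot: [3.14, 0.002, 2.987]
contact_force: [0.5, 0.2, -2.2]
grip_width: 49.5
```

play_rows(
  commands=[
    {"offset": [0, 0, 0.002], "twist": 0},
    {"offset": [0, 0, 0.001], "twist": 0},
    {"offset": [0, 0, 0], "twist": 0},
    {"offset": [0, 0, 0], "twist": 0},
  ],
)

```text
time: 8.15
tool_pos: [492.9, 380.8, 189.6]
tcp_rot: [3.141, 0.001, 2.987]
contact_force: [-1.8, -0.7, 5.4]
grip_width: 49.4
```

play_rows(
  commands=[
    {"offset": [0, 0, 0], "twist": 0},
    {"offset": [0, 0, 0], "twist": 0},
    {"offset": [0, 0, 0], "twist": 0},
    {"offset": [0, 0, 0], "twist": 0},
  ],
  jaw=72,
)

```text
time: 8.55
tool_pos: [492.7, 380.8, 188.5]
tcp_rot: [-3.141, -0.0, 2.987]
contact_force: [0.3, -0.0, -0.9]
grip_width: 65.8
```

play_rows(
  commands=[
    {"offset": [0, 0, -0.01], "twist": 0},
    {"offset": [0, 0, -0.04], "twist": 0},
    {"offset": [0, 0, -0.05], "twist": 0},
    {"offset": [0, 0, -0.05], "twist": 0},
    {"offset": [0, 0, -0.05], "twist": 0},
  ],
)

```text
time: 9.05
tool_pos: [492.3, 380.5, 391.6]
tcp_rot: [3.141, 0.001, 2.987]
contact_force: [0.6, 0.4, 0.1]
grip_width: 66.2
```

Run:
```python
from h import *
import pickle
np.set_printoptions(precision=3,suppress=True)
o=status.get_obs(); print(o['time'],o['tool_pos'],np.degrees(o['tcp_rot']),o['grip_width'],o['contact_force'])
C=lambda p:np.array(p)/5.+[210,190]-.4
c=onz('top',C([(311,300),(472,272)]),72.5); print(c,c.mean(0),np.degrees(np.arctan2(*(c[0]-c[1])[1::-1])))
c2=onz('top',C([(374,190),(409,383)]),58.5); print(c2,c2.mean(0),np.degrees(np.arctan2(*(c2[0]-c2[1])[1::-1])))
im=snap('wrist','w4.png'); t=cv2.imread('pics/w4.png'); cv2.imwrite('pics/w4b.png',cv2.resize(t,None,fx=1.4,fy=1.4,interpolation=cv2.INTER_CUBIC))
print(to_tool([530-o['tool_pos'][0],-26-o['tool_pos'][1],0],o))
```

```text
9.05 [492.327 380.537 391.551] [179.979   0.034 171.169] 66.21222369905323 [0.649 0.367 0.127]
[[520.865  18.23   72.5  ]
 [537.16  -71.559  72.5  ]] [529.012 -26.664  72.5  ] 100.28597695376912
[[585.049 -16.979  58.5  ]
 [476.01  -36.968  58.5  ]] [530.53  -26.974  58.5  ] 10.388202656945051
[ -99.64  -395.934   -0.084]
```

View pics/w4b.png

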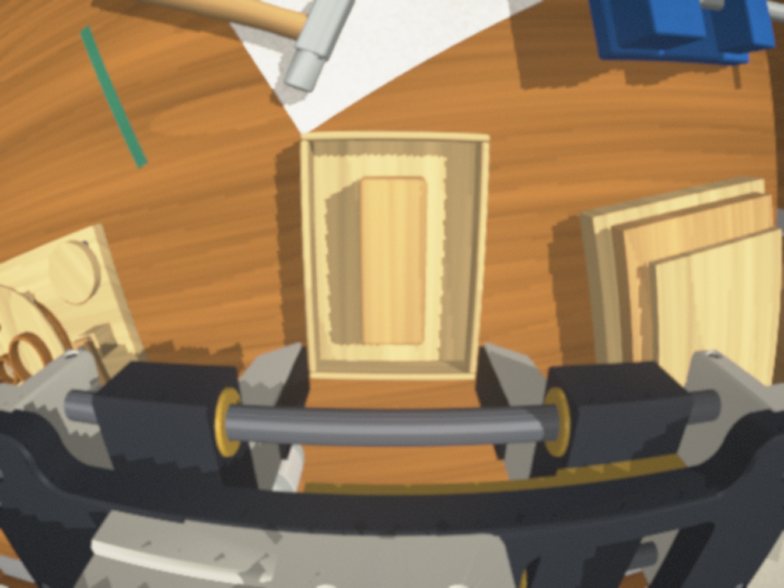

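play_rows(
  commands=[
    {"offset": [-0.011, -0.044, 0], "twist": 0},
    {"offset": [-0.011, -0.044, 0], "twist": 0},
    {"offset": [-0.011, -0.044, 0], "twist": 0},
    {"offset": [-0.011, -0.044, 0], "twist": 0},
    {"offset": [-0.011, -0.044, 0], "twist": 0},
  ],
  jaw=52,
)

```text
time: 9.6
tool_pos: [513.0, 153.2, 389.3]
tcp_rot: [3.141, 0.001, 2.988]
contact_force: [1.2, 0.2, 0.6]
grip_width: 73.3
```

play_rows(
  commands=[
    {"offset": [-0.011, -0.044, 0], "twist": 0},
    {"offset": [-0.011, -0.044, 0], "twist": 0},
    {"offset": [-0.011, -0.044, 0], "twist": 0},
    {"offset": [-0.011, -0.044, 0], "twist": 0},
    {"offset": [0, 0, 0], "twist": -5},
  ],
)

```text
time: 10.1
tool_pos: [529.9, -30.6, 389.2]
tcp_rot: [-3.14, 0.001, 3.07]
contact_force: [-0.7, 0.8, -0.3]
grip_width: 72.6
```

play_rows(
  commands=[
    {"offset": [0, 0, 0], "twist": -7},
    {"offset": [0, 0, 0], "twist": -7},
    {"offset": [0, 0, 0], "twist": 0},
    {"offset": [0, 0, 0], "twist": 0},
  ],
)

```text
time: 10.5
tool_pos: [529.7, -25.7, 389.0]
tcp_rot: [-3.141, 0.0, -2.967]
contact_force: [0.3, 0.3, -0.8]
grip_width: 73.0
```

Run:
```python
from h import *
import pickle
np.set_printoptions(precision=3,suppress=True)
o=status.get_obs(); print(o['time'],o['tool_pos'],np.degrees(o['tcp_rot']),o['grip_width'],o['contact_force'],o['joint_positions'])
pickle.dump(o,open('w5.pkl','wb'))
im=snap('wrist','w5.png'); t=cv2.imread('pics/w5.png'); cv2.imwrite('pics/w5b.png',cv2.resize(t,None,fx=1.4,fy=1.4,interpolation=cv2.INTER_CUBIC))
print(to_tool([529.5-o['tool_pos'][0],-26.7-o['tool_pos'][1],0],o))
```

```text
10.5 [529.657 -25.68  389.019] [-179.987    0.024 -170.014] 72.98097796267201 [ 0.269  0.251 -0.845] [-0.193  0.365  1.535 -0.     1.241 -1.938]
[ 0.332 -0.978  0.   ]
```

View pics/w5b.png

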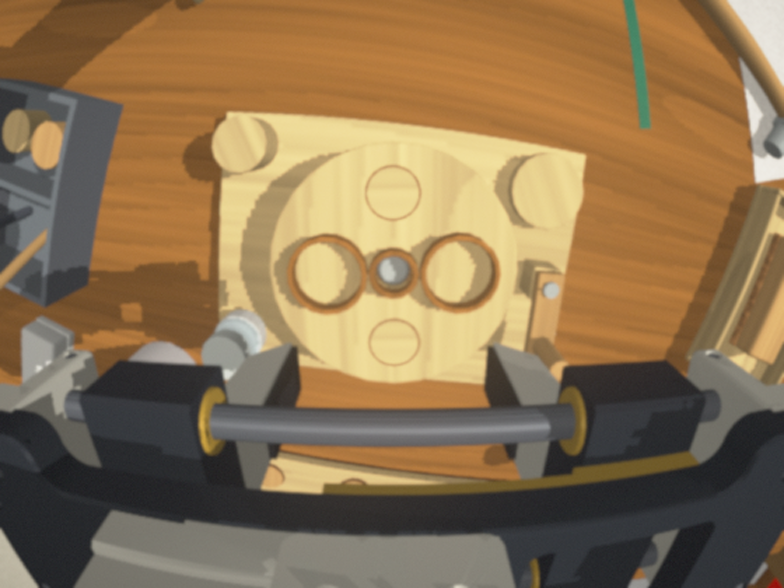

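Run:
```python
from h import *
import pickle
np.set_printoptions(precision=1,suppress=True)
o=pickle.load(open('w5.pkl','rb'))
W=lambda p,z:onz('wrist',np.array(p)/1.4-.15,z,o)
c=W([(328,273),(460,272)],72.5); print(c,c.mean(0),np.degrees(np.arctan2(*(c[1]-c[0])[1::-1])))
c=W([(393,192),(394,342)],58.5); print(c,c.mean(0),np.degrees(np.arctan2(*(c[1]-c[0])[1::-1])))
s=W([(227,113),(585,154)],18);print(s,np.degrees(np.arctan2(*(s[1]-s[0])[1::-1]))-90)
```

```text
[[536.5 -68.8  72.5]
 [520.2  19.4  72.5]] [528.3 -24.7  72.5] 100.47205561809467
[[476.3 -34.6  58.5]
 [584.7 -14.6  58.5]] [530.5 -24.6  58.5] 10.412913780412135
[[ 436.  -174.6   18. ]
 [ 417.2  112.3   18. ]] 3.7514087382911754
```

play_rows(
  commands=[
    {"offset": [0, 0, 0.045], "twist": -0.4},
    {"offset": [0, 0, 0.05], "twist": 0},
    {"offset": [0, 0, 0.03], "twist": 0},
    {"offset": [0, 0, 0.015], "twist": 0},
    {"offset": [0, 0, 0], "twist": 0},
  ],
)

```text
time: 11.05
tool_pos: [529.1, -25.4, 246.5]
tcp_rot: [3.14, -0.005, -2.959]
contact_force: [0.2, 0.2, -0.2]
grip_width: 73.2
```

play_rows(
  commands=[
    {"offset": [0, 0, 0.005], "twist": 0},
    {"offset": [0, 0, 0.003], "twist": 0},
    {"offset": [0, 0, 0], "twist": 0},
    {"offset": [0, 0, 0], "twist": 0},
  ],
)

```text
time: 11.45
tool_pos: [529.9, -25.8, 241.4]
tcp_rot: [-3.141, 0.001, -2.957]
contact_force: [-0.4, -0.1, -0.5]
grip_width: 73.2
```

play_rows(
  commands=[
    {"offset": [0, 0, 0.002], "twist": 8},
    {"offset": [0, 0, 0], "twist": 8},
    {"offset": [0, 0, 0], "twist": 8},
    {"offset": [0, 0, 0], "twist": 8},
    {"offset": [0, 0, 0], "twist": 8},
  ],
)

```text
time: 11.95
tool_pos: [529.8, -25.8, 239.2]
tcp_rot: [3.141, 0.001, 2.622]
contact_force: [1.0, 0.1, -0.7]
grip_width: 73.0
```

play_rows(
  commands=[
    {"offset": [0, 0, 0], "twist": 8},
    {"offset": [0, 0, 0], "twist": 8},
    {"offset": [0, 0, 0], "twist": 8},
    {"offset": [0, 0, 0], "twist": 8},
    {"offset": [0, 0, 0], "twist": 0},
  ],
)

```text
time: 12.45
tool_pos: [529.9, -25.8, 239.2]
tcp_rot: [3.141, 0.001, 2.068]
contact_force: [-0.6, -1.0, 0.4]
grip_width: 73.2
```

Run:
```python
from h import *
import pickle
np.set_printoptions(precision=3,suppress=True)
o=status.get_obs(); print(o['time'],o['tool_pos'],np.degrees(o['tcp_rot']),o['grip_width'],o['contact_force'],o['joint_positions'])
pickle.dump(o,open('w6.pkl','wb'))
im=snap('wrist','w6.png'); t=cv2.imread('pics/w6.png'); cv2.imwrite('pics/w6b.png',cv2.resize(t,None,fx=1.4,fy=1.4,interpolation=cv2.INTER_CUBIC))
```

```text
12.45 [529.862 -25.757 239.221] [179.96    0.037 118.491] 73.19189113893779 [-0.614 -1.031  0.422] [-0.193  0.542  1.717 -0.     0.881 -0.69 ]
```

View pics/w6b.png

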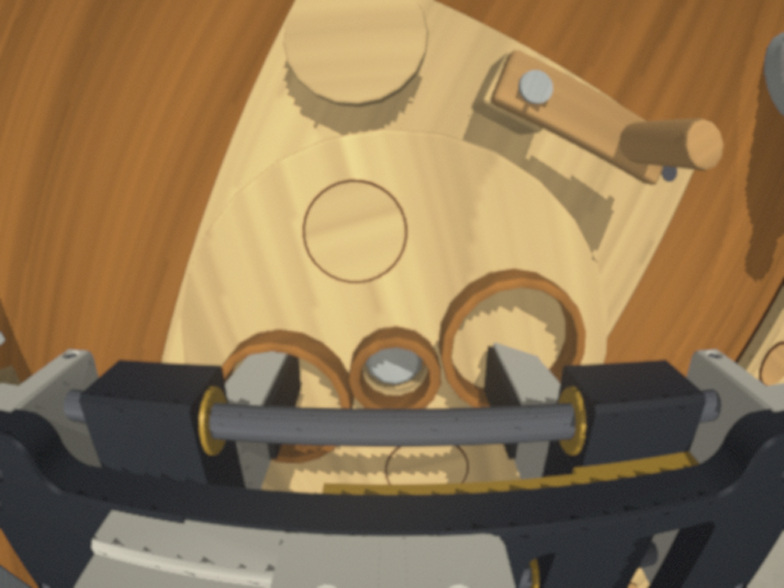

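```bash
cat > ang.py <<'E'
from h import *
import pickle
np.set_printoptions(precision=1,suppress=True)
def meas(f,a,b,z=58.5):
    o=pickle.load(open(f,'rb')); c=onz('wrist',np.array([a,b])/1.4-.15,z,o)
    print(c.tolist(),c.mean(0),'cup dir',np.degrees(np.arctan2(*(c[0]-c[1])[1::-1]))-90,'tool yaw',np.degrees(o['tcp_rot'][2]))
E
python3 -c "
from ang import *
meas('w6.pkl',(355,232),(427,468))
o=pickle.load(open('w6.pkl','rb')); c=onz('wrist',np.array([(393,366),(355,232)])/1.4-.15,58.5,o); print(c,np.degrees(np.arctan2(*(c[1]-c[0])[1::-1])))
c=onz('wrist',np.array([(393,366)])/1.4-.15,56,o); print(c)
"
```

```text
[[493.3115155830688, 14.505354566010261, 58.5], [569.1255257745435, -64.3670140089889, 58.5]] [531.2 -24.9  58.5] cup dir 43.86733271928719 tool yaw 118.4912515397613
[[530.7 -25.7  58.5]
 [493.3  14.5  58.5]] 132.91112862306895
[[531.3 -26.8  56. ]]
```

play_rows(
  commands=[
    {"offset": [0, 0, 0], "twist": 8},
    {"offset": [0, 0, 0], "twist": 8},
    {"offset": [0, 0, 0], "twist": 8},
    {"offset": [0, 0, 0], "twist": 8},
    {"offset": [0, 0, 0], "twist": 0},
  ],
)

```text
time: 13.0
tool_pos: [529.8, -25.7, 239.0]
tcp_rot: [3.141, 0.0, 1.513]
contact_force: [0.7, 0.8, 0.9]
grip_width: 73.0
```

play_rows(
  commands=[
    {"offset": [0, 0, 0.002], "twist": 0},
    {"offset": [0, 0, 0.001], "twist": 0},
    {"offset": [0, 0, 0.001], "twist": 0},
    {"offset": [0, 0, 0], "twist": 0},
  ],
)

```text
time: 13.4
tool_pos: [529.9, -25.7, 236.2]
tcp_rot: [3.14, 0.0, 1.515]
contact_force: [-3.3, 0.8, 13.3]
grip_width: 73.0
```

play_rows(
  commands=[
    {"offset": [0, 0, 0.0005], "twist": 1},
    {"offset": [0, 0, 0], "twist": 1},
    {"offset": [0, 0, 0], "twist": 1},
    {"offset": [0, 0, 0], "twist": 1},
    {"offset": [0, 0, 0], "twist": 1},
  ],
)

```text
time: 13.9
tool_pos: [530.1, -25.9, 236.0]
tcp_rot: [3.139, 0.001, 1.428]
contact_force: [-1.9, -0.9, 14.7]
grip_width: 73.1
```

play_rows(
  commands=[
    {"offset": [0, 0, 0], "twist": 1},
    {"offset": [0, 0, 0], "twist": 0.5},
    {"offset": [0, 0, 0], "twist": 0.5},
  ],
)

```text
time: 14.2
tool_pos: [530.0, -25.8, 235.5]
tcp_rot: [3.14, 0.0, 1.393]
contact_force: [0.2, 0.3, 7.9]
grip_width: 73.3
```

play_rows(
  commands=[
    {"offset": [0, 0, 0.001], "twist": 0},
    {"offset": [0, 0, 0.001], "twist": 0},
    {"offset": [0, 0, 0], "twist": 0},
  ],
)

```text
time: 14.5
tool_pos: [530.1, -25.9, 233.0]
tcp_rot: [3.14, 0.0, 1.392]
contact_force: [-0.7, -0.3, 7.6]
grip_width: 72.9
```

play_rows(
  commands=[
    {"offset": [0, 0, 0.002], "twist": 0},
    {"offset": [0, 0, 0.002], "twist": 0},
    {"offset": [0, 0, 0.001], "twist": 0},
    {"offset": [0, 0, 0.001], "twist": 0},
    {"offset": [0, 0, 0], "twist": 0},
  ],
)

```text
time: 15.0
tool_pos: [530.0, -25.8, 227.1]
tcp_rot: [3.14, 0.0, 1.392]
contact_force: [-0.6, 0.3, 7.2]
grip_width: 73.3
```

play_rows(
  commands=[
    {"offset": [0, 0, 0.001], "twist": 0},
    {"offset": [0, 0, 0.001], "twist": 0},
    {"offset": [0, 0, 0], "twist": 0},
    {"offset": [0, 0, 0], "twist": 0},
  ],
)

```text
time: 15.4
tool_pos: [530.0, -25.8, 225.1]
tcp_rot: [3.14, 0.0, 1.392]
contact_force: [-0.7, -0.1, 8.3]
grip_width: 73.2
```

play_rows(
  commands=[
    {"offset": [0, 0, 0.001], "twist": 0},
    {"offset": [0, 0, 0.001], "twist": 0},
    {"offset": [0, 0, 0], "twist": 0},
    {"offset": [0, 0, 0], "twist": 0},
  ],
)

```text
time: 15.8
tool_pos: [530.0, -25.8, 224.2]
tcp_rot: [3.14, 0.0, 1.392]
contact_force: [-4.0, -0.3, 17.5]
grip_width: 73.1
```

play_rows(
  commands=[
    {"offset": [0, 0, 0.001], "twist": 0},
    {"offset": [0, 0, 0], "twist": 0},
    {"offset": [0, 0, -0.003], "twist": 0},
    {"offset": [0, 0, -0.001], "twist": -8},
    {"offset": [0, 0, -0.001], "twist": -4},
  ],
)

```text
time: 16.3
tool_pos: [529.7, -25.8, 226.2]
tcp_rot: [3.142, 0.0, 1.606]
contact_force: [-0.2, 0.0, -0.2]
grip_width: 73.3
```

play_rows(
  commands=[
    {"offset": [0, 0, -0.01], "twist": 0},
    {"offset": [0, 0, -0.045], "twist": 0},
    {"offset": [0, 0, -0.05], "twist": 0},
    {"offset": [0, 0, -0.05], "twist": 0},
    {"offset": [0, 0, 0], "twist": 0},
  ],
)

```text
time: 16.8
tool_pos: [530.8, -25.8, 388.9]
tcp_rot: [3.128, 0.003, 1.598]
contact_force: [0.8, -0.7, 0.1]
grip_width: 73.0
```

Run:
```python
from h import *
import pickle
np.set_printoptions(precision=3,suppress=True)
o=status.get_obs(); print(o['time'],o['tool_pos'],np.degrees(o['tcp_rot']),o['grip_width'],o['contact_force'],o['joint_positions'])
pickle.dump(o,open('w7.pkl','wb'))
im=snap('wrist','w7.png'); t=cv2.imread('pics/w7.png'); cv2.imwrite('pics/w7b.png',cv2.resize(t,None,fx=1.4,fy=1.4,interpolation=cv2.INTER_CUBIC))
snap('scene','s7.png'); s=cv2.imread('pics/s7.png'); cv2.imwrite('pics/s7c.png',cv2.resize(s[165:295,165:345],None,fx=4.4,fy=4.4,interpolation=cv2.INTER_CUBIC))
```

```text
16.8 [530.817 -25.834 388.863] [179.212   0.177  91.55 ] 72.98232271954377 [ 0.815 -0.725  0.069] [-0.193  0.363  1.538 -0.     1.226 -0.22 ]
```

View pics/w7b.png

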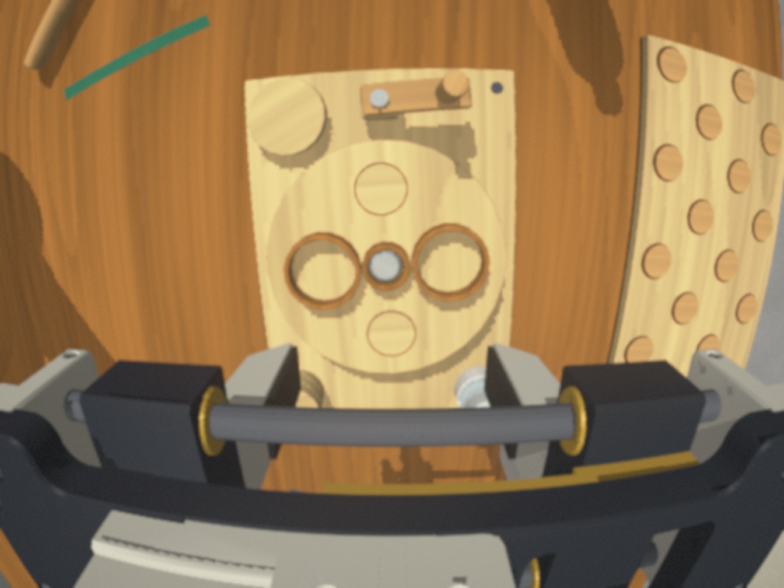

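View pics/s7c.png

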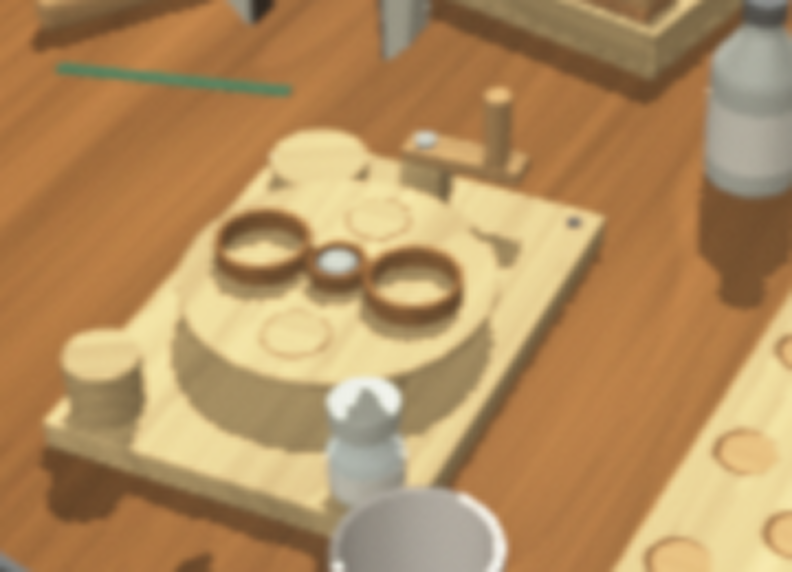

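Run:
```python
from ang import *
meas('w7.pkl',(323,271),(451,263),60)
o=pickle.load(open('w7.pkl','rb'))
W=lambda p,z:onz('wrist',np.array(p)/1.4-.15,z,o)[0]
meas('w7.pkl',(381,189),(391,333),46)
pv=W([(379,98)],61); pg=W([(455,83)],104.5); print(pv,pg,pg-pv,np.degrees(np.arctan2(*(pg-pv)[1::-1])),np.hypot(*(pg-pv)[:2]))
s=W([(246,82)],18),W([(514,71)],18); print(s,np.degrees(np.arctan2(*(s[1]-s[0])[1::-1])))
t=cv2.imread('pics/w7.png'); cv2.imwrite('pics/w7d.png',cv2.resize(t[40:100,240:370],None,fx=6,fy=6,interpolation=cv2.INTER_CUBIC))
```

```text
[[486.9701578149323, -28.34477410300896, 60.0], [577.0765001255953, -20.437557593190945, 60.0]] [532.  -24.4  60. ] cup dir -264.9848976798959 tool yaw 91.54973720162855
[[526.5983383672723, 28.831543273707428, 46.0], [536.5671493882529, -80.29636236042877, 46.0]] [531.6 -25.7  46. ] cup dir 5.219471014269715 tool yaw 91.54973720162855
[523.8  91.8  61. ] [567.7  97.5 104.5] [43.9  5.7 43.5] 7.419854436976069 44.23982448762434
(array([419.3, 112. ,  18. ]), array([626.6, 125.4,  18. ])) 3.692297570194156
```

View pics/w7d.png

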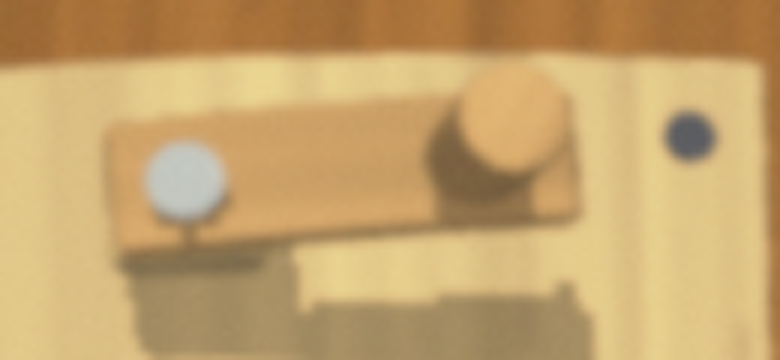

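play_rows(
  commands=[
    {"offset": [0.041, 0.0135, 0], "twist": 0},
    {"offset": [0.041, 0.0135, 0], "twist": 0},
    {"offset": [0.0405, 0.0135, 0], "twist": 0},
    {"offset": [0, 0, 0], "twist": -8},
    {"offset": [0, 0, 0], "twist": -8},
  ],
  jaw=130,
)

```text
time: 17.4
tool_pos: [566.7, 99.4, 378.9]
tcp_rot: [-3.138, -0.001, 1.885]
contact_force: [-0.2, -0.4, 0.3]
grip_width: 45.4
```

play_rows(
  commands=[
    {"offset": [0, 0, 0], "twist": -8},
    {"offset": [0, 0, 0], "twist": -8},
    {"offset": [0, 0, 0], "twist": -8},
    {"offset": [0, 0, 0], "twist": -8},
    {"offset": [0, 0, 0], "twist": -8},
  ],
)

```text
time: 17.9
tool_pos: [566.6, 97.8, 379.2]
tcp_rot: [-3.139, -0.003, 2.581]
contact_force: [-0.4, -0.1, 0.7]
grip_width: 45.2
```

play_rows(
  commands=[
    {"offset": [0, 0, 0], "twist": -8},
    {"offset": [0, 0, 0], "twist": -8},
    {"offset": [0, 0, 0], "twist": -8},
    {"offset": [0, 0, 0], "twist": -8},
    {"offset": [0, 0, 0], "twist": -8},
  ],
)

```text
time: 18.4
tool_pos: [566.6, 97.8, 379.2]
tcp_rot: [3.141, -0.004, -3.004]
contact_force: [-0.3, -0.3, -0.0]
grip_width: 45.0
```

play_rows(
  commands=[
    {"offset": [0, 0, 0.04], "twist": 0},
    {"offset": [0, 0, 0.02], "twist": 0},
    {"offset": [0, 0, 0], "twist": 0},
    {"offset": [0, 0, 0], "twist": 0},
  ],
)

```text
time: 18.8
tool_pos: [566.9, 97.8, 320.5]
tcp_rot: [3.141, -0.002, -3.01]
contact_force: [-1.1, -0.7, 0.8]
grip_width: 44.9
```

Run:
```python
from h import *
import pickle
np.set_printoptions(precision=3,suppress=True)
o=status.get_obs(); print(o['time'],o['tool_pos'],np.degrees(o['tcp_rot']),o['grip_width'],o['contact_force'],o['joint_positions'])
pickle.dump(o,open('w8.pkl','wb'))
im=snap('wrist','w8.png'); t=cv2.imread('pics/w8.png'); cv2.imwrite('pics/w8b.png',cv2.resize(t,None,fx=1.4,fy=1.4,interpolation=cv2.INTER_CUBIC))
print(proj('wrist',[[567.7,97.5,104.5],[523.6,91.7,60]],o)*1.4)
```

```text
18.8 [566.876  97.784 320.501] [ 179.992   -0.125 -172.442] 44.856769078524316 [-1.05  -0.727  0.838] [ 0.038  0.51   1.502 -0.     1.132 -1.665]
[[390.747 333.15 ]
 [391.073 223.584]]
```

View pics/w8b.png

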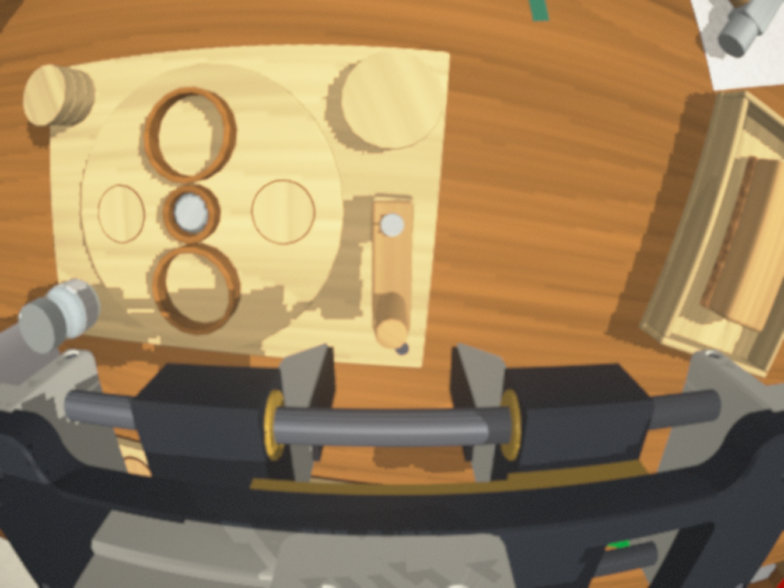

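play_rows(
  commands=[
    {"offset": [0, 0, 0.04], "twist": 0},
    {"offset": [0, 0, 0.02], "twist": 0},
    {"offset": [0, 0, 0.009], "twist": 0},
    {"offset": [0, 0, 0], "twist": 0},
    {"offset": [0, 0, 0], "twist": 0},
  ],
)

```text
time: 19.35
tool_pos: [567.5, 97.8, 253.7]
tcp_rot: [-3.141, 0.003, -3.009]
contact_force: [-0.0, 0.1, 1.1]
grip_width: 45.1
```

play_rows(
  commands=[
    {"offset": [0, 0, 0], "twist": 0},
    {"offset": [0, 0, 0], "twist": 0},
    {"offset": [0, 0, 0], "twist": 0},
    {"offset": [0, 0, 0], "twist": 0},
  ],
  jaw=185,
)

```text
time: 19.75
tool_pos: [566.9, 97.8, 252.6]
tcp_rot: [-3.141, 0.001, -3.009]
contact_force: [0.3, -0.1, 0.0]
grip_width: 25.4
```

play_rows(
  commands=[
    {"offset": [0.0002, -0.0039, 0], "twist": 5},
    {"offset": [0.0002, -0.0039, 0], "twist": 5},
    {"offset": [0.0002, -0.0039, 0], "twist": 5},
    {"offset": [0.0002, -0.0039, 0], "twist": 5},
    {"offset": [0.0002, -0.0039, 0], "twist": 5},
  ],
)

```text
time: 20.25
tool_pos: [565.2, 78.7, 252.4]
tcp_rot: [3.141, 0.0, 2.834]
contact_force: [0.7, 1.4, 0.8]
grip_width: 25.3
```

Run:
```python
from h import *
np.set_printoptions(precision=2,suppress=True)
o=status.get_obs(); print(o['time'],o['tool_pos'],np.degrees(o['tcp_rot']),o['grip_width'],o['contact_force'])
d=o['tool_pos'][:2]-[523.6,91.7]; print(np.hypot(*d),np.degrees(np.arctan2(d[1],d[0])))
```

```text
20.25 [565.18  78.73 252.35] [179.96   0.02 162.36] 25.251351498964915 [0.68 1.39 0.82]
43.55423072395341 -17.331526609360495
```

play_rows(
  commands=[
    {"offset": [0.0001, -0.0039, 0], "twist": 5},
    {"offset": [0.0001, -0.0039, 0], "twist": 5},
    {"offset": [0.0001, -0.0039, 0], "twist": 5},
    {"offset": [0.0001, -0.0039, 0], "twist": 5},
    {"offset": [0.0001, -0.0039, 0], "twist": 5},
  ],
)

```text
time: 20.75
tool_pos: [555.7, 61.8, 252.3]
tcp_rot: [3.141, -0.0, 2.397]
contact_force: [-0.0, 2.6, 0.2]
grip_width: 25.0
```

play_rows(
  commands=[
    {"offset": [0.0001, -0.0039, 0], "twist": 5},
    {"offset": [0.0001, -0.0039, 0], "twist": 5},
    {"offset": [0.0001, -0.0039, 0], "twist": 5},
    {"offset": [0.0001, -0.0039, 0], "twist": 5},
    {"offset": [0.0001, -0.0039, 0], "twist": 5},
  ],
)

```text
time: 21.25
tool_pos: [540.2, 50.4, 252.4]
tcp_rot: [3.14, -0.0, 1.961]
contact_force: [0.9, 2.0, -1.0]
grip_width: 25.2
```

Run:
```python
from h import *
np.set_printoptions(precision=2,suppress=True)
o=status.get_obs(); print(o['time'],o['tool_pos'],np.degrees(o['tcp_rot']),o['grip_width'],o['contact_force'])
d=o['tool_pos'][:2]-[523.6,91.7]; print(np.hypot(*d),np.degrees(np.arctan2(d[1],d[0])))
```

```text
21.25 [540.19  50.36 252.4 ] [179.94  -0.   112.36] 25.20294446046116 [ 0.95  2.   -0.96]
44.54628885112468 -68.1353751371629
```

play_rows(
  commands=[
    {"offset": [0.0001, -0.0039, 0], "twist": 5},
    {"offset": [0.0001, -0.0039, 0], "twist": 5},
    {"offset": [0.0001, -0.0039, 0], "twist": 5},
    {"offset": [0.0001, -0.003, 0], "twist": 4},
    {"offset": [0, 0, 0], "twist": 0},
  ],
)

```text
time: 21.75
tool_pos: [525.8, 46.7, 252.4]
tcp_rot: [3.141, 0.0, 1.633]
contact_force: [0.2, -0.4, -0.4]
grip_width: 25.2
```

play_rows(
  commands=[
    {"offset": [0, -0.002, 0], "twist": 2},
    {"offset": [0, -0.001, 0], "twist": 1},
    {"offset": [0, 0, 0], "twist": 0},
  ],
)

```text
time: 22.05
tool_pos: [523.1, 46.5, 252.4]
tcp_rot: [3.141, 0.0, 1.582]
contact_force: [1.9, 0.4, 1.3]
grip_width: 25.2
```

play_rows(
  commands=[
    {"offset": [0, -0.001, 0], "twist": 0},
    {"offset": [0, -0.001, 0], "twist": 0},
    {"offset": [0, 0, 0], "twist": 0},
  ],
)

```text
time: 22.35
tool_pos: [521.1, 46.2, 252.4]
tcp_rot: [3.141, 0.001, 1.581]
contact_force: [2.2, -2.0, 0.2]
grip_width: 25.3
```

play_rows(
  commands=[
    {"offset": [0, -0.001, 0], "twist": 0},
    {"offset": [0, -0.0005, 0], "twist": 0},
    {"offset": [0, 0, 0], "twist": 0},
  ],
)

```text
time: 22.65
tool_pos: [520.4, 46.2, 252.5]
tcp_rot: [3.138, 0.0, 1.581]
contact_force: [6.6, -1.4, -2.2]
grip_width: 25.4
```

play_rows(
  commands=[
    {"offset": [0, 0.004, 0], "twist": 0},
    {"offset": [0, 0, 0], "twist": 0},
    {"offset": [0, 0, 0], "twist": 0},
  ],
  jaw=145,
)

```text
time: 22.95
tool_pos: [522.9, 46.6, 251.8]
tcp_rot: [-3.14, -0.0, 1.581]
contact_force: [0.3, 0.1, -0.5]
grip_width: 38.9
```

play_rows(
  commands=[
    {"offset": [0, 0, -0.02], "twist": 0},
    {"offset": [0, 0, -0.04], "twist": 0},
    {"offset": [0, 0, -0.04], "twist": 0},
    {"offset": [-0.03, 0, -0.03], "twist": 0},
    {"offset": [-0.04, 0, 0], "twist": 0},
  ],
)

```text
time: 23.45
tool_pos: [524.4, -22.9, 386.7]
tcp_rot: [3.134, 0.001, 1.584]
contact_force: [0.7, -0.1, -1.0]
grip_width: 39.6
```

Run:
```python
from h import *
import pickle
np.set_printoptions(precision=3,suppress=True)
o=status.get_obs(); print(o['time'],o['tool_pos'],np.degrees(o['tcp_rot']),o['contact_force'])
pickle.dump(o,open('w9.pkl','wb'))
im=snap('wrist','w9.png'); t=cv2.imread('pics/w9.png'); cv2.imwrite('pics/w9b.png',cv2.resize(t,None,fx=1.4,fy=1.4,interpolation=cv2.INTER_CUBIC))
snap('scene','s9.png'); s=cv2.imread('pics/s9.png'); cv2.imwrite('pics/s9c.png',cv2.resize(s[125:335,145:385],None,fx=3,fy=2.8,interpolation=cv2.INTER_CUBIC))
snap('top','t9.png')
```

```text
23.45 [524.414 -22.906 386.694] [179.56    0.066  90.77 ] [ 0.656 -0.138 -1.049]
```

View pics/w9b.png

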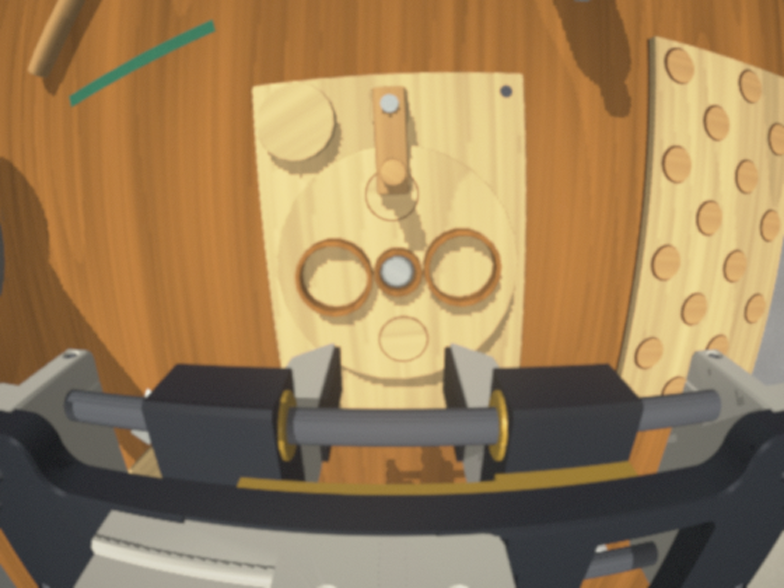

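View pics/s9c.png

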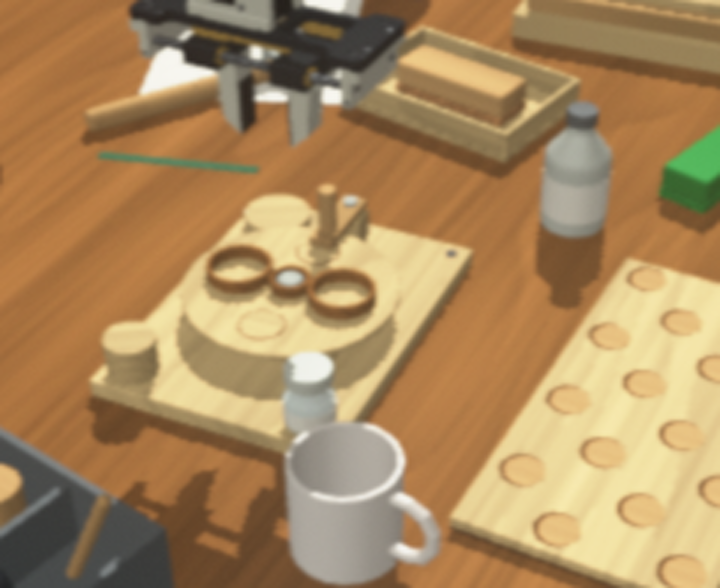

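View pics/t9.png

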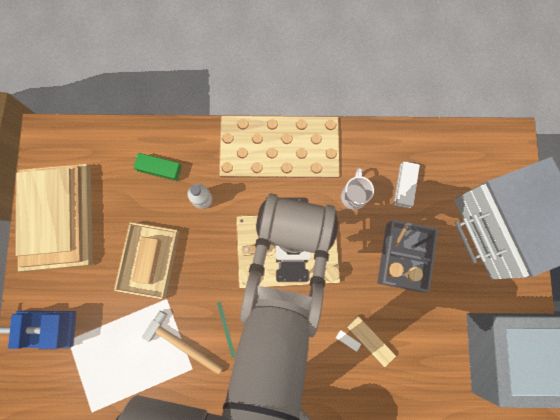

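play_rows(
  commands=[
    {"offset": [0, 0, 0], "twist": 0},
    {"offset": [0, 0, 0], "twist": 0},
    {"offset": [0, 0, 0], "twist": 0},
  ],
)

```text
time: 23.9
tool_pos: [524.0, -22.6, 381.8]
tcp_rot: [-3.141, -0.0, 1.582]
contact_force: [0.0, 0.6, -0.1]
grip_width: 39.3
```

Run:
```python
from ang import *
meas('w9.pkl',(334,277),(462,268),60)
o=pickle.load(open('w9.pkl','rb'))
W=lambda p,z:onz('wrist',np.array(p)/1.4-.15,z,o)[0]
pv=W([(389,103)],61); pg=W([(394,171)],104.5); d=np.degrees(np.arctan2(*(pg-pv)[1::-1])); print(pv,pg,'keeper deg',d+90-3.7)
print(status.get_obs()['dq'])
print(ticket.close_job())
```

```text
[[486.5153484024837, -28.005173427627447, 60.0], [576.3818812029983, -20.405539051498273, 60.0]] [531.4 -24.2  60. ] cup dir -265.1662379055414 tool yaw 90.7702922356883
[523.7  91.9  61. ] [527.   47.8 104.5] keeper deg 0.6375103136881561
[-0.  0. -0. -0. -0. -0.]
the job is handed in; nothing more can be done
None
```

I finished all three steps in order and handed the job in at about 24 s. No verdict was reported, so the results below are my own last checks.

- **Sanding block:** it lies flat and released near the middle of the tray. The last top and scene pictures show it there.
- **Wheel:** I turned it clockwise by the cups while pressing. It dropped 12 mm (tool height 236.2 to 224.2 mm), and the force then rose to 17.5 N, as expected when it is home. The cups measured about 4.8° and the stand about 3.7°, so they agree within about 1°.
- **Keeper:** I swung it in until it met its stop, at about 6.6 N. It measured about 0.6° from shut.
- **Bystanders:** all are upright in the pictures. None looks displaced, but I compared them by eye and did not measure each one.
- **Robot:** the arm is clear above the stand, at rest, with the force reading near zero.

No check failed. The top and wrist cameras disagreed by about 2 mm on positions, which is within their stated calibration.

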